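Turn the puncture-repair carousel and press out a patch

ROBOT

A 6-joint arm with a two-finger parallel gripper is mounted at the origin on the work surface. World frame = base frame: x ahead of the robot, y to its left, z up, the work surface at z = 0. Lengths are in mm, angles in degrees, forces in N, time in s.
With the tool pointing down it reaches from about 275 to 775 mm from the base axis. Payload 14.6 kg.
Tool frame: the origin (TCP) lies midway between the tips of the shut fingers; the grasp point (between the pads) lies 19 mm behind it; z points along the fingers, y is the line along which they close (so a half turn about z gives the same grasp; the last joint's range is limited). The gripper opens to 85 mm and grips with 20 to 120 N. Pads are 22 mm wide; open, the fingers measure 114 mm over their backs; the gripper's body (76 mm by 85 mm) begins 54 mm behind the grasp point. The pads swing forward as they close: fully open they stand 13 mm farther back than shut.
Start: joints at [68.394, 15.075, -2.767, 72.158, 0, 81.102], TCP at [115.497, 512.141, 231.278] pointing down, gripper open.
Joint ranges: [-151.79, 151.79], [-50.71, 97.33], [-67.44, 78.34], [-121.81, 120.89], [-77.56, 73.72], [-180, 180]. Speed limits (degrees/s): [108.29, 108.29, 147.25, 159.86, 180, 180].

INTERFACE

Orientations are given as [roll, pitch, yaw] about the fixed x, y, z axes, in that order (R = Rz(yaw) Ry(pitch) Rx(roll)).
In Python, from bench import arm gives the robot as it stands. The module is installed in compiled form; this text tells all that it offers. Calls block until the motion is done:
- arm.move_pose(position, orientation): joint-space move of the TCP to a pose.
- arm.move_l(position, rot=None, max_speed=150, until_force=None): straight line of the TCP; rot=None keeps the orientation; max_speed is the mean speed in mm/s. With until_force (N) it stops when the force on the tool has changed by that much, and returns True; else False.
- arm.goto_joints(angles): joint-space move.
- arm.release() and arm.close(strength=None): open the fingers fully, or close them until they stop; strength is the grip in N (None keeps the last).
- arm.sleep(seconds).
- arm.ik(position, orientation): joint angles nearest the present ones, or None.
- arm.read_camera(name): name is "side" or "top" or "wrist"; returns the picture (400x640x3 uint8, red, green, blue); there is no depth.
- arm.camera_info(name): a dict with "fov_y" (degrees; the focal length in pixels is half the picture's height over the tangent of half this angle, whatever the lens; pixels are square), "cx", "cy" (the principal point, pixels), "R" (3x3) and "t" (3): a world point X has camera coordinates R X + t. Camera axes: x right, y down, z forward; pixel columns grow to the right and rows downward; lengths in mm; the calibration is good to about 2 mm. The wrist camera is an equidistant fisheye: a pixel r from the principal point sees the ray r / f radians off the axis. A picture is of the moment at which its call begins: read the wrist's pose just before it. camera_info takes no time and is no camera call; for the wrist camera it gives the pose at the moment of the call.
A pose or a line that the arm cannot do raises arm.Unreachable and nothing moves.
- arm.hand_in(): hands the job in; it is judged then, once.
Trained networks look in the newest picture that a camera, given by its name, has taken for a name from the list of things; names that differ only in an ending like _2 or _b are one class to them, and where a whole thing is asked for, a point or a joint stands for the part that bears it (a point fixed in the world has none). Each returns a list of dicts, best first, with "conf" (0 to 1); they miss things now and then, are a little off and sometimes report something else, mostly with a low value. They report only what shows in the picture. A call takes as long as a camera call. They do not tell look-alikes from the thing itself.
- arm.silhouettes(camera, thing): "region" (400x640 bool, what is visible of it) and "xy" ([column, row] in pixels, amid what is visible of it).
- arm.landmark_of(camera, thing): "xy" ([column, row] in pixels: a listed point, or the origin of a listed thing).
Readings, each from a call of its own:
- arm.get_t(): time.
- arm.get_joint_pos(): joint angles.
- arm.get_joint_vel(): joint speeds.
- arm.get_tau(): joint torques, N m.
- arm.get_tool_pos(): TCP position.
- arm.get_eef_rot(): TCP orientation.
- arm.get_ft_force(): force on the tool from outside, world axes, zero at the start.
- arm.get_wrist_torque(): the same for the moment, N m.
- arm.get_opening(): finger opening in mm.
- arm.get_gripper_force(): force on a finger pad.
Only numpy, scipy, OpenCV 4.12 (cv2) and the standard library are available. Lean on these libraries where they do the work, as an engineer would, in place of code of your own. Each camera call takes 0.05 s, during which the arm holds its last target. There are 200 camera calls.

TASK

Get a patch ready for the next puncture without picking anything up: with a fingertip, push the round carousel round by its lobed rim, gently, until the black push dispenser on it faces the front (the edge of the board on the robot's side), then press the dispenser's cap all the way down so that a patch case slides out of its mouth, and let the cap come up again. Turn the carousel by its rim only: do not squeeze the rim, do not touch the dispenser before it faces the front, and do not touch the mug, grater or chalk that ride along. Lift nothing and leave the things lying on the board where they are.

Things in the scene. Friction and masses are not known exactly. Their poses are not given: they have to be found in the camera images.
- foot: fixed round foot under the carousel, 190 mm across, 14 mm high, hidden below the tray. Origin on the carousel's upright turning axis, at board level. It does not turn: its -x axis points to the front, the world's -x (to the board's edge on the robot's side). The carousel stands at a different place each time
- carousel (a joint): angle (rad) that the carousel has turned since the start, counter-clockwise from above positive. No stops either way; a lightly braked bearing (about 0.06 N m): under 2 N at the rim turn it slowly, and left alone at 0.5 rad/s it coasts about 0.03 rad, at 1 rad/s about 0.1 rad
- carousel_axis (a point): centre of the tray floor, on the turning axis, 22 mm above the board; axes turn with the carousel, z up; the dispenser stands on its -x side. The carousel is a light grey plastic tray 270 mm across with an upright lip, 4 mm thick, top 50 mm above the board; low radial ribs, 10 mm high, part it into four quarters
- rim_gap (a point): point on the outside of the lip, 135 mm from the axis, 50 mm above the board, straight in front of the dispenser, midway between two lobes. Eight equal upright lobes (finger grips, 16 mm radius, centred 139 mm from the axis, reaching 155 mm out, 14 to 50 mm above the board) stand round the lip 45 degrees apart, the nearest 22.5 degrees either side of this point; about 75 mm free between two lobes
- dispenser: push dispenser of patches, a black plastic box 56 mm deep (x), 54 wide (y), 62 high, with a square push cap on top and a slot-shaped mouth low on its front. Stands loose in a shallow pocket, its centre 70 mm from the axis, mouth outwards. Origin: centre of its underside, 22 mm above the board; its -x is its front. Faces the front when it lies straight to world -x of the axis, within about 11 degrees
- cap_top (a point): centre of the top of the dispenser's push cap, a black ribbed square of 40 by 40 mm that stands 14 mm above the box; its top is 98 mm above the board when up
- dispenser_cap (a joint): how far the cap is pressed (m): 0 up, 0.012 fully down. Sprung: 2 N to start, 6 N fully down; it comes up by itself. A lever inside pushes a patch case out by 1.5 times the cap's travel
- patch_center (a point): centre of the lowest patch case, a flat hard white plastic case 34 by 36 by 5 mm, lying in the dispenser's slot 20.5 mm above its underside; at the start 9 mm in front of the dispenser's middle, the case's front edge 2 mm inside the mouth. Pushed out, it rests on a narrow ledge below the mouth and stays there, some 14 mm of it showing
- mug: white ceramic mug, 76 mm across and 78 mm high, riding in the carousel's quarter opposite the dispenser, centre 74 mm from the axis; its top is 100 mm above the board. Origin at the centre of its underside. Leave alone
- grater: small flat stainless steel grater with a wire handle, 90 by 40 by 7 mm, lying in the carousel's quarter on the tray's +y side. Origin at its underside, mid-length. Leave alone
- chalk: small square chalk crayon, 48 by 11 by 11 mm, lying in the carousel's quarter on the tray's -y side. Origin at the centre of its underside. Leave alone
- tyre_lever: green plastic tyre lever, 122 by 20 by 12 mm, lying on the board to the left (+y) of the carousel. Origin at its underside, mid-length. Leave alone
- wrench: steel wrench, 160 mm long, lying on the board to the right (-y) of the carousel. Origin at its underside. Leave alone
- tube_box: cardboard box of an inner tube, 100 by 75 by 45 mm, on the board at the left. Origin at the centre of its underside. Leave alone
- oil_bottle: white oil bottle, 42 mm across and 115 mm high, standing on the board at the right, nearer the robot. Origin at the centre of its underside. Leave alone
There are look-alikes about, which are no part of the job. Leave any orange or pink look-alike of the dispenser alone.

How it is judged (in metres and radians):
On the way, in this order (a step that is already met when the one before it is completed fails the run):
1. the dispenser faces the front and the carousel is at rest (x of dispenser in the frame of foot below -0.05 m and y of dispenser in the frame of foot between -0.0139 and 0.0139 m and velocity of joint carousel between -0.1 and 0.1 rad/s), for 0.2 s.
2. the cap is pressed fully down (10 mm or more of its 12) (value of joint dispenser_cap above 0.01 m), for 0.05 s.
At the end, for the whole second after the job is handed in: the dispenser stands upright in its pocket and faces the front within about 11 degrees, the carousel is at rest, the cap is up again, and a patch case sticks out of the mouth by 10 mm or more (moved 10 to 25 mm), still lying level in the slot (all of step 1 and x of patch_center in the frame of dispenser between -0.034 and -0.019 m and z of patch_center in the frame of dispenser between 0.017 and 0.026 m and value of joint dispenser_cap below 0.002 m and angle between dispenser's own z axis and vertical below 0.1 rad and z of dispenser in the frame of carousel_axis below 0.008 m); the robot touches nothing.
It fails at once if the dispenser is touched or pressed while it does not face the front (about 20 degrees) (not (x of dispenser in the frame of foot below -0.05 m and y of dispenser in the frame of foot between -0.024 and 0.024 m) and (contact force between any of the fingers, the arm and dispenser above 1.5 N or value of joint dispenser_cap above 0.003 m)).
It fails at once if the dispenser, a patch case, the mug, grater or chalk is lifted, tipped over, pulled out or thrown off the tray (z of dispenser in the frame of carousel_axis above 0.012 m or angle between dispenser's own z axis and vertical above 0.3 rad or z of patch_center in the frame of dispenser above 0.03 m or x of patch_center in the frame of dispenser below -0.04 m or z of any of mug, grater, chalk in the frame of carousel_axis above 0.03 m or horizontal distance between any of mug, grater, chalk and carousel_axis above 0.14 m or angle between mug's own z axis and vertical above 0.5 rad).
It fails at once if the carousel's rim is squeezed or pushed hard (over 30 N) or flung round (over 3 rad/s) (contact force between the fingers and carousel above 30 N or velocity of joint carousel above 3 rad/s or velocity of joint carousel below -3 rad/s).
It fails at once if the mug, grater or chalk is touched by the robot (contact force between any of the fingers, the arm and mug above 1.5 N or contact force between any of the fingers, the arm and grater above 1.5 N or contact force between any of the fingers, the arm and chalk above 1.5 N).
It fails at once if a thing on the board is moved by more than 30 mm (distance of any of tyre_lever, wrench, tube_box, oil_bottle from where it was at the start of the episode above 0.03 m).
It also fails if it takes over 64 s, if anything falls off the work surface, if the arm or the gripper's body presses on something with over 40 N, if the wrist force passes 120 N, or if a joint passes its speed limit or range.

## Working session

There is one attempt and no reset: what is moved stays moved. The work goes in short steps, each a Python script; the robot and the scene stay as the last script left them, time stands still between calls to the robot, and variables do not carry over. Pictures are saved under pics/ and viewed, at most 10 in all, crops included, and the job is handed in when it is done.

```bash
mkdir -p pics; cat > h.py <<'E'
import numpy as np, cv2
from bench import arm
def ray(cam,uv,info=None):
    i=info or arm.camera_info(cam); f=200/np.tan(np.radians(i["fov_y"])/2)
    d=np.array([(uv[0]-i["cx"])/f,(uv[1]-i["cy"])/f,1.])
    R=np.array(i["R"]);t=np.array(i["t"])
    return -R.T@t, R.T@d
def atz(cam,uv,z):
    o,d=ray(cam,uv); return o+d*(z-o[2])/d[2]
def proj(cam,X):
    i=arm.camera_info(cam); f=200/np.tan(np.radians(i["fov_y"])/2)
    c=np.array(i["R"])@X+np.array(i["t"]); return np.array([i["cx"]+f*c[0]/c[2],i["cy"]+f*c[1]/c[2]])
def save(cam,name):
    p=arm.read_camera(cam); cv2.imwrite(f"pics/{name}.png",p[:,:,::-1]); return p
E
python3 - <<'E'
from h import *
for c in("top","side"):
    save(c,c+"0")
    i=arm.camera_info(c); print(c,i["fov_y"],ray(c,(320,200)))
    for n,z in(("cap_top",98),("dispenser",22),("carousel_axis",22),("rim_gap",50),("foot",0),("mug",22),("oil_bottle",0),("tube_box",0),("tyre_lever",0),("wrench",0)):
        for d in arm.landmark_of(c,n)[:3]: print(c,n,round(d["conf"],2),np.round(d["xy"]),np.round(atz(c,d["xy"],z)[:2]))
print(arm.get_t())
E
```

```text
top 57.448808292790474 (array([ 471.85659756,   25.51085922, 1060.06202343]), array([ 0.07809028,  0.03373406, -0.99657969]))
top cap_top 0.6 [362. 170.] [627. -54.]
top cap_top 0.48 [433. 260.] [ 391. -236.]
top cap_top 0.46 [427. 130.] [ 733. -229.]
top dispenser 0.98 [426. 136.] [ 737. -246.]
top dispenser 0.65 [358. 170.] [638. -48.]
top dispenser 0.64 [429. 260.] [ 383. -244.]
top carousel_axis 0.66 [338. 184.] [600.   9.]
top rim_gap 0.72 [383. 163.] [ 654. -118.]
top mug 0.86 [310. 191.] [580.  90.]
top oil_bottle 0.82 [486. 248.] [ 415. -414.]
top oil_bottle 0.54 [361. 168.] [648. -59.]
top oil_bottle 0.42 [337. 181.] [610.  10.]
top tube_box 0.86 [190. 235.] [455. 441.]
top tyre_lever 0.79 [246. 171.] [641. 278.]
top wrench 0.94 [432. 203.] [ 546. -264.]
side 57.32672846580005 (array([  54.33435536, -861.61134587,  760.12627889]), array([ 0.41022231,  0.7170843 , -0.56374438]))
side cap_top 0.49 [417. 226.] [ 719. -271.]
side cap_top 0.45 [314. 268.] [ 373. -276.]
side dispenser 0.97 [348. 218.] [621. -59.]
side dispenser 0.89 [408. 246.] [ 704. -267.]
side dispenser 0.51 [311. 220.] [508.  -9.]
side carousel_axis 0.72 [334. 204.] [622.  29.]
side rim_gap 0.87 [365. 220.] [ 641. -127.]
side mug 0.85 [320. 197.] [601.  95.]
side oil_bottle 0.91 [347. 329.] [ 392. -408.]
side tube_box 0.61 [255. 170.] [477. 428.]
side tube_box 0.19 [366. 220.] [686. -74.]
side tyre_lever 0.65 [310. 220.] [518.  14.]
side tyre_lever 0.4 [305. 176.] [641. 287.]
side wrench 0.7 [367. 267.] [ 557. -261.]
1.1
```

View pics/top0.png

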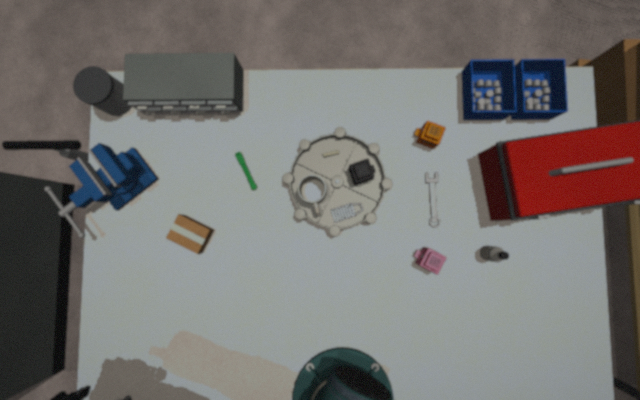

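View pics/side0.png

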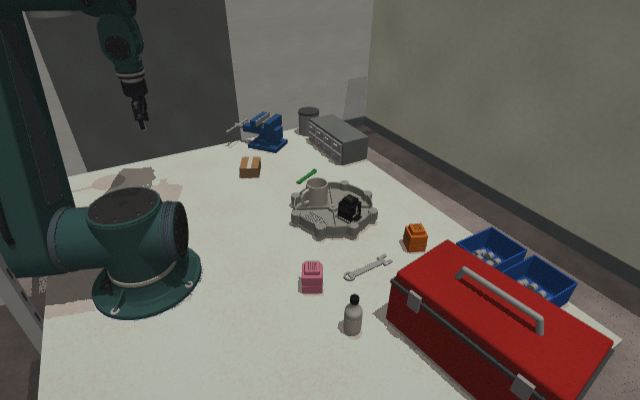

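The top picture shows the carousel centred near (337,184). Dispenser candidates are black at (360,170) on the tray, orange at (430,133) and pink at (430,260), and the job is the black one. I'll fit the tray outline for the axis and angle, then check a close crop.

```bash
cat >> h.py <<'E'
from scipy.optimize import minimize
S=3
def mask(cam,x,y,a):
    m=np.zeros((400,640),np.uint8); th=np.linspace(0,2*np.pi,48,endpoint=False)
    def fill(cx,cy,r):
        P=[proj(cam,np.array([cx+r*np.cos(t),cy+r*np.sin(t),z])) for t in th for z in(14,50)]
        h=cv2.convexHull(np.array(P,np.float32)); cv2.fillConvexPoly(m,np.round(h*16).astype(np.int32),255,cv2.LINE_AA,4)
    fill(x,y,135)
    for k in range(8):
        b=a+np.radians(22.5+45*k); fill(x+139*np.cos(b),y+139*np.sin(b),16)
    return m/255.
def fit(cams,p0,ang=True):
    regs=[]
    for c in cams:
        arm.read_camera(c); r=np.zeros((400,640),bool)
        s=arm.silhouettes(c,"carousel_axis")
        if not s: continue
        r|=s[0]["region"]
        for n in("dispenser","mug","grater","chalk"):
            for d in arm.silhouettes(c,n):
                if d["conf"]>.4:
                    q=d["region"]
                    if (q&cv2.dilate(r.astype(np.uint8),np.ones((9,9))).astype(bool)).sum()>.5*q.sum(): r|=q
        regs.append((c,r))
    def err(p): return sum(np.abs(mask(c,p[0],p[1],p[2]/100)-r).sum() for c,r in regs)
    best=min((minimize(err,[p0[0],p0[1],p0[2]*100+d],method="Nelder-Mead",options=dict(initial_simplex=np.array([[p0[0],p0[1],p0[2]*100+d]]*4)+np.vstack([np.zeros(3),8*np.eye(3)]),maxiter=90)) for d in(-15,15)),key=lambda o:o.fun)
    return best.x[0],best.x[1],best.x[2]/100,best.fun
E
python3 - <<'E'
from h import *
for cs in(["top"],["side"]):
    r=fit(cs,(605,8,np.radians(-62))); print(cs,r,np.degrees(r[2]))
for c in("top","side"):
    for n,z in(("dispenser",50),("cap_top",98)):
        for d in arm.silhouettes(c,n): print(c,n,d["conf"],d["xy"],atz(c,d["xy"],z)[:2])
a=cv2.imread("pics/top0.png")[115:245,270:400]; b=cv2.imread("pics/side0.png")[150:280,280:410]
cv2.imwrite("pics/crop.png",cv2.resize(np.hstack([a,b]),None,fx=3,fy=3,interpolation=cv2.INTER_CUBIC))
E
```

```text
Traceback (most recent call last):
  File "h.py", line 40, in fit
    best=min((minimize(err,[p0[0],p0[1],p0[2]*100+d],method="Nelder-Mead",options=dict(initial_simplex=np.array([[p0[0],p0[1],p0[2]*100+d]]*4)+np.vstack([np.zeros(3),8*np.eye(3)]),maxiter=90)) for d in(-15,15)),key=lambda o:o.fun)
  File "h.py", line 40, in <genexpr>
    best=min((minimize(err,[p0[0],p0[1],p0[2]*100+d],method="Nelder-Mead",options=dict(initial_simplex=np.array([[p0[0],p0[1],p0[2]*100+d]]*4)+np.vstack([np.zeros(3),8*np.eye(3)]),maxiter=90)) for d in(-15,15)),key=lambda o:o.fun)
              ~~~~~~~~^^^^^^^^^^^^^^^^^^^^^^^^^^^^^^^^^^^^^^^^^^^^^^^^^^^^^^^^^^^^^^^^^^^^^^^^^^^^^^^^^^^^^^^^^^^^^^^^^^^^^^^^^^^^^^^^^^^^^^^^^^^^^^^^^^^^^^^^^^^^^^^^^^^^^^^^^^^^^^^^^^^^^^^^^^
  File "h.py", line 39, in err
    def err(p): return sum(np.abs(mask(c,p[0],p[1],p[2]/100)-r).sum() for c,r in regs)
                       ~~~^^^^^^^^^^^^^^^^^^^^^^^^^^^^^^^^^^^^^^^^^^^^^^^^^^^^^^^^^^^^
  File "h.py", line 39, in <genexpr>
    def err(p): return sum(np.abs(mask(c,p[0],p[1],p[2]/100)-r).sum() for c,r in regs)
                                  ~~~~^^^^^^^^^^^^^^^^^^^^^^
  File "h.py", line 24, in mask
    b=a+np.radians(22.5+45*k); fill(x+139*np.cos(b),y+139*np.sin(b),16)
                               ~~~~^^^^^^^^^^^^^^^^^^^^^^^^^^^^^^^^^^^^
  File "h.py", line 20, in fill
    P=[proj(cam,np.array([cx+r*np.cos(t),cy+r*np.sin(t),z])) for t in th for z in(14,50)]
       ~~~~^^^^^^^^^^^^^^^^^^^^^^^^^^^^^^^^^^^^^^^^^^^^^^^^^
  File "h.py", line 11, in proj
    i=arm.camera_info(cam); f=200/np.tan(np.radians(i["fov_y"])/2)
ValueError: time passes only in moves, steps and waits
```

```bash
sed -i 's/^from bench import arm/from bench import arm\nfrom functools import lru_cache\ninfo_=lru_cache(None)(arm.camera_info)/; s/i=arm.camera_info(cam)/i=info_(cam)/; s/i=info or arm.camera_info(cam)/i=info or info_(cam)/' h.py
sed -i 's/P=\[proj.*/P=[]\n        for z in(14,50):\n            i=info_(cam); f=200\/np.tan(np.radians(i["fov_y"])\/2); X=np.c_[cx+r*np.cos(th),cy+r*np.sin(th),0*th+z]\n            C=X@np.array(i["R"]).T+np.array(i["t"]); P.append(np.c_[i["cx"]+f*C[:,0]\/C[:,2],i["cy"]+f*C[:,1]\/C[:,2]])/; s/np.array(P,np.float32)/np.vstack(P).astype(np.float32)/' h.py
python3 - <<'E'
from h import *
for cs in(["top"],["side"]):
    r=fit(cs,(605,8,np.radians(-62))); print(cs,r,np.degrees(r[2]))
for c in("top","side"):
    for n,z in(("dispenser",50),("cap_top",98)):
        for d in arm.silhouettes(c,n): print(c,n,d["conf"],d["xy"],atz(c,d["xy"],z)[:2])
a=cv2.imread("pics/top0.png")[115:245,270:400]; b=cv2.imread("pics/side0.png")[150:280,280:410]
cv2.imwrite("pics/crop.png",cv2.resize(np.hstack([a,b]),None,fx=3,fy=3,interpolation=cv2.INTER_CUBIC))
E
```

```text
['top'] (np.float64(604.845172384724), np.float64(12.392058956381934), np.float64(-1.2398090688013006), np.float64(306.09803921568624)) -71.03582704435924
['side'] (np.float64(606.400280157213), np.float64(14.988679981746145), np.float64(-1.2287373812769373), np.float64(752.1686274509802)) -70.40146607712556
top dispenser 0.77 [358.3, 169.5] [636.01341333 -47.35930143]
top dispenser 0.73 [433.1, 260.4] [ 384.4917909  -248.91033092]
top dispenser 0.66 [427.3, 134.9] [ 733.09176897 -241.68028708]
top dispenser 0.66 [434.2, 202.5] [ 542.88393576 -256.01968598]
top cap_top 0.79 [431.8, 132.4] [ 727.40263598 -241.13518215]
top cap_top 0.75 [434.3, 258.9] [ 392.49980352 -239.07700199]
top cap_top 0.63 [360.9, 169.4] [628.44674538 -50.80471073]
side dispenser 0.8 [411.7, 236.7] [ 715.95344397 -261.54598392]
side dispenser 0.71 [336.4, 211.0] [586.74930866 -40.45682626]
side dispenser 0.62 [350.6, 208.8] [634.64579531 -52.71505174]
side dispenser 0.62 [312.4, 278.5] [ 374.6211912  -265.31878273]
side cap_top 0.71 [352.1, 201.6] [621.40443309 -76.77600161]
side cap_top 0.64 [311.8, 269.7] [ 365.80559789 -278.84047208]
side cap_top 0.53 [416.6, 227.4] [ 711.77571458 -277.02002988]
```

View pics/crop.png

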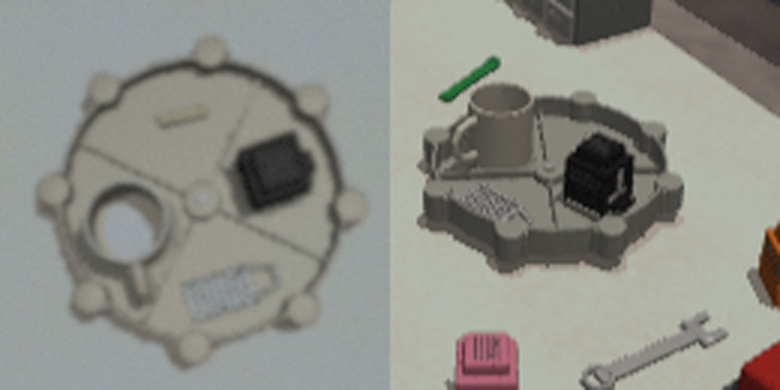

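The crop confirms it: the black dispenser on the tray, facing about -71°. I'll turn it clockwise by about 109°, with the finger starting in the gap at -116°.

```bash
cat >> h.py <<'E'
AX=np.array([605.5,13.])
def pt(phi,r,z): return [AX[0]+r*np.cos(np.radians(phi)),AX[1]+r*np.sin(np.radians(phi)),z]
E
python3 - <<'E'
from h import *
for off in(0,180,360):
    print(off,[np.round(q) if (q:=arm.ik(pt(p,152,30),[180,0,p+off])) is not None else None for p in(-114,-170,-225,-240)])
arm.close(20)
off=None
E
```

```text
0 [array([-21.,  26., -19.,  45.,   0., -87.]), array([-12.,  18., -34.,  38.,   0., -22.]), array([  4.,  22., -26.,  42.,   0.,  49.]), array([  7.,  25., -21.,  44.,   0.,  67.])]
180 [array([-21.,  26., -19.,  45.,   0.,  93.]), array([-12.,  18., -34.,  38.,   0., 158.]), array([   4.,   22.,  -26.,   42.,    0., -131.]), array([   7.,   25.,  -21.,   44.,    0., -113.])]
360 [array([-21.,  26., -19.,  45.,   0., -87.]), array([-12.,  18., -34.,  38.,   0., -22.]), array([  4.,  22., -26.,  42.,   0.,  49.]), array([  7.,  25., -21.,  44.,   0.,  67.])]
```

```bash
python3 - <<'E'
from h import *
p=-116
arm.move_pose(pt(p,152,150),[180,0,p])
print("down hit",arm.move_l(pt(p,152,32),max_speed=100,until_force=8),arm.get_tool_pos())
while p>-229:
    p=max(p-8,-229)
    hit=arm.move_l(pt(p,152,32),[180,0,p],max_speed=45,until_force=10)
    if hit: print("hit",p,arm.get_ft_force()); break
print(p,arm.get_ft_force(),arm.get_t())
r=fit(["top"],(AX[0],AX[1],np.radians(-172))); print(r,np.degrees(r[2]))
print([ (d["conf"],np.round(atz("top",d["xy"],98))) for d in arm.landmark_of("top","cap_top")])
save("top","top1");save("side","side1")
E
python3 -c "
import cv2,numpy as np
cv2.imwrite('pics/c1.png',np.hstack([cv2.resize(cv2.imread('pics/%s1.png'%n)[y:y+160,x:x+160],None,fx=2.5,fy=2.5) for n,x,y in(('top',255,105),('side',255,130))]))"
```

```text
down hit False [ 539.21725087 -123.76026103   32.53007274]
-229 [ 0.35519183 -0.62047156 -0.98086045] 16.0083
(np.float64(604.7957251958553), np.float64(11.666185345540855), np.float64(-3.0248023029444044), np.float64(934.8431372549019)) -173.30840582016623
[(0.8, array([ 396., -237.,   98.])), (0.76, array([541.,   4.,  98.])), (0.6, array([ 736., -241.,   98.])), (0.54, array([585.,  98.,  98.]))]
```

View pics/c1.png

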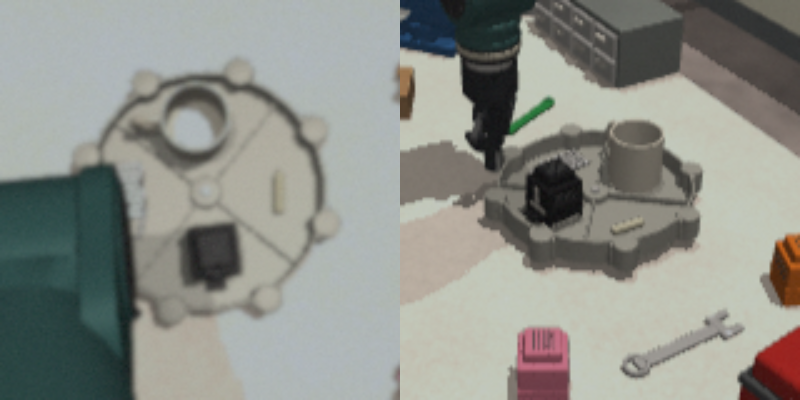

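The dispenser now sits at about -173°. In the crop it is at (213,250), below the hub at (205,190). I'll push about 6.5° more, back off and re-measure.

```bash
python3 - <<'E'
from h import *
p=-235.5
print(arm.move_l(pt(p,152,32),[180,0,p],max_speed=30,until_force=10))
arm.sleep(.3); p=-230
arm.move_l(pt(p,154,32),[180,0,p],max_speed=60)
arm.move_l(pt(p,158,190),max_speed=200)
# out of the views: to the right/front
arm.move_pose([380,190,250],[180,0,-180])
r=fit(["top"],(AX[0],AX[1],np.radians(-178))); print(r,np.degrees(r[2]))
r2=fit(["side"],(AX[0],AX[1],np.radians(-178))); print(r2,np.degrees(r2[2]))
for c in("top","side"):
  for n,z in(("cap_top",98),("dispenser",22)):
    for f in(arm.landmark_of,arm.silhouettes):
      for d in f(c,n):
        X=atz(c,d["xy"],z)
        if abs(X[1]-13)<50 and X[0]<620: print(c,n,f.__name__,round(d["conf"],2),np.round(X[:2],1))
save("top","top2"); save("side","side2"); print(arm.get_t())
E
python3 -c "
import cv2,numpy as np
cv2.imwrite('pics/c2.png',np.hstack([cv2.resize(cv2.imread('pics/%s2.png'%n)[y:y+110,x:x+110],None,fx=3.6,fy=3.6,interpolation=2) for n,x,y in(('top',285,125),('side',285,160))]))"
```

```text
False
(np.float64(604.5006817478704), np.float64(11.971694879050236), np.float64(-3.127878525885742), np.float64(262.8352941176471)) -179.21423836285445
(np.float64(607.2302624025846), np.float64(15.074220997496198), np.float64(-3.136784003955844), np.float64(741.4549019607842)) -179.7244846708176
top cap_top call 0.64 [539.1  12.9]
top cap_top call 0.59 [533.8   6.8]
top dispenser call 0.86 [535.   11.9]
top dispenser call 0.73 [536.7  11.6]
side cap_top call 0.44 [538.7  -8.3]
side cap_top call 0.55 [530.  -17.3]
side dispenser call 0.84 [555.   33.8]
20.6333
```

View pics/c2.png

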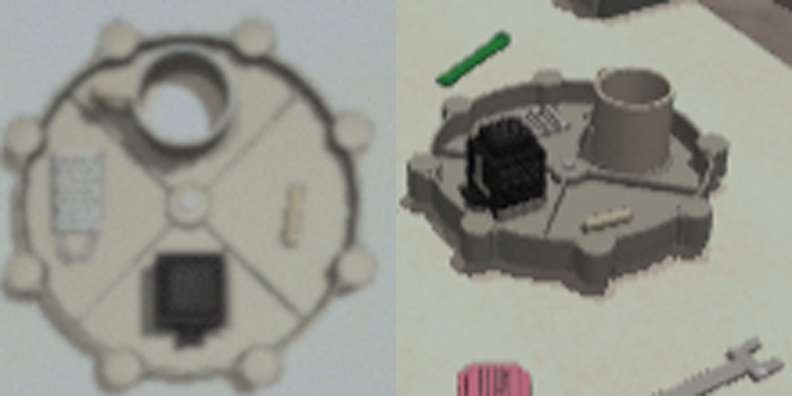

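The dispenser faces the front, below the hub in the top crop, with the cap near (535.5, 12). Now the press.

```bash
python3 - <<'E'
from h import *
arm.move_pose([535.5,12.3,150],[180,0,180])
arm.move_l([535.5,12.3,104],max_speed=60,until_force=6)
f0=arm.get_ft_force()
print(arm.move_l([535.5,12.3,82],max_speed=15,until_force=14),arm.get_tool_pos(),arm.get_ft_force()-f0)
arm.sleep(.3); print(arm.get_tool_pos(),arm.get_ft_force()-f0)
arm.move_l([535.5,12.3,130],max_speed=40)
arm.move_l([535.5,12.3,190],max_speed=150)
arm.move_pose([380,190,250],[180,0,180])
save("top","top3");save("side","side3")
for n in("patch_center","cap_top"):
  for c in("top","side"):
    print(n,c,[(round(d["conf"],2),np.round(d["xy"])) for d in arm.landmark_of(c,n)])
print(arm.get_t())
E
python3 -c "
import cv2,numpy as np
cv2.imwrite('pics/c3.png',np.hstack([cv2.resize(cv2.imread('pics/%s3.png'%n)[y:y+90,x:x+90],None,fx=4.4,fy=4.4,interpolation=2) for n,x,y in(('top',295,155),('side',280,170))]))"
```

```text
True [535.58007217  12.28501364  85.9634397 ] [-0.51720744  0.27267679  9.36742998]
[535.61592385  12.29831088  85.94756534] [-2.67547668  0.07418482 10.82659529]
patch_center top [(0.72, array([334., 157.])), (0.56, array([333., 214.])), (0.25, array([304., 183.]))]
patch_center side [(0.45, array([307., 178.])), (0.37, array([311., 209.]))]
cap_top top [(0.76, array([336., 202.])), (0.55, array([428., 130.])), (0.54, array([433., 260.])), (0.15, array([334., 215.]))]
cap_top side [(0.71, array([318., 198.])), (0.56, array([308., 270.])), (0.51, array([417., 228.]))]
27.05
```

View pics/c3.png

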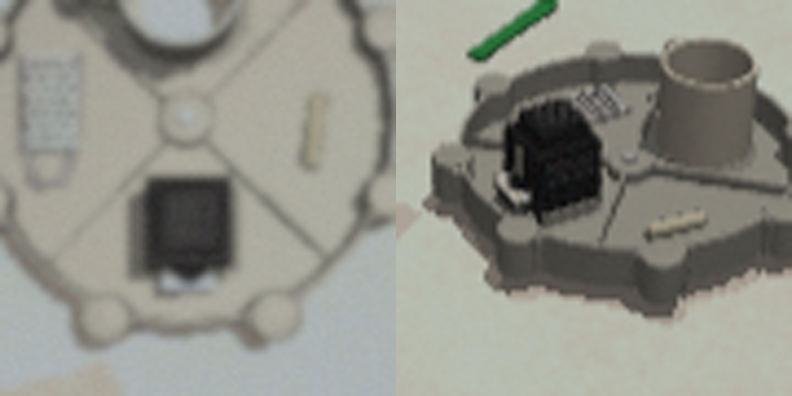

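The white patch case sticks out of the mouth, at (188,282) in the top crop and (512,188) in the side crop. The cap bottomed at z = 86 and is up again, and the dispenser still faces the front.

```bash
python3 -c "
from bench import arm
print(arm.hand_in())"
```

```text
the job is handed in; nothing more can be done
None
```

I turned the carousel by its rim until the black dispenser faced the front, then pressed the cap fully down and let it come up; a patch case now sticks out of the mouth, and I've handed the job in (no verdict was returned).

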